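# Put the mixed-up canister lids right

## Robot

A 6-joint arm with a two-finger parallel gripper is mounted at the origin on a cart in front of the work surface, level with it; the furniture and walls round the work are solid. World frame = base frame: x ahead of the robot, y to its left, z up, the work surface at z = 0. Lengths are in m, angles in rad, forces in N, time in s.
With the tool pointing down it reaches from about 0.35 to 0.85 m from the base axis. Payload 8.1 kg.
Tool frame: the origin (TCP) lies on the centre line of the jaws, within the pads' length; the fingertips stand 14 mm ahead of it and the grasp point (between the pads) lies 5 mm behind it; z points along the fingers, y is the line along which they close (so a half turn about z gives the same grasp; the last joint's range is limited). The gripper opens to 93 mm and grips with 3 to 60 N. Pads are 15 mm wide; open, the fingers measure 128 mm over their backs; the gripper's body (75 mm by 188 mm) begins 65 mm behind the grasp point.
Start: joints at [1.244, 0.13, 1.488, -0, 1.523, -0.085], TCP at [0.144, 0.583, 0.233] pointing down, gripper open.
Joint ranges: [-2.96, 2.96], [-0.89, 2.26], [0.02, 2.5], [-1.34, 4.48], [0, 2.73], [-2.66, 2.66]. Speed limits (rad/s): [2.39, 2.39, 2.79, 3.14, 3.14, 3.14].

## Interface

Orientations are given as [roll, pitch, yaw] about the fixed x, y, z axes, in that order (R = Rz(yaw) Ry(pitch) Rx(roll)).
In Python, from plant import ctrl gives the robot as it stands.
- The arm moves only by the shell command python3 -m pendant 'ROWS' [OPENING]. ROWS is JSON, a list that holds one entry, the list of rows, each a list of 6 numbers: the shift along the tool's x, y, z in mm, then the turn, a rotation vector about the tool's x, y, z in degrees. In form: [[[tx, ty, tz, rx, ry, rz], ...]]. A call has 1 to 12 rows; each row is the pose to reach, as a shift and turn from the pose commanded when the call began, along the tool's axes at that moment; what a row does not reach only later rows make up. A row lasts 1/10 s, in which the tool goes at most 50 mm and 8.59 degrees, less where a joint would pass 70% of its speed; a pose out of reach is approached as far as the arm can. A call with a gripper value outside its range is refused whole. OPENING is the gripper's target within -1 to 1 (shut at 1, half-way at 0, fully open at -1), set as the call begins (- or left out, the last holds). The fingers move at their own pace and stop on an object; the grip force is fixed at half the most. Time passes only in rows, so rows that repeat a pose let the fingers close. It gives the time, the measured TCP pose, the force, the opening and the grip force at its end, in the units of the state.
- ctrl.get_state(): the state, without advancing time (a new reading comes with each control period).
- ctrl.grab_frame(name): name is "scene" or "side" or "wrist"; returns a dict with "img" (384x512x3 uint8, red, green, blue), "camera_matrix" (3x3 intrinsics, pixels), "k1" (the pictures are not rectified: a ray, as slopes to the right and down, at radius r is drawn at 1 + k1 r^2 times it, then the intrinsics apply), "world_from_camera" (4x4, takes a point from camera to world coordinates); the wrist camera has in their place "mount" (4x4, takes a point from camera to tool coordinates, whose origin is the TCP and whose axes are the flange's). Camera axes: x right, y down, z forward; pixel columns grow to the right and rows downward; lengths in m; the calibration is good to about 2 mm. A picture is of the moment at which its call begins: read the wrist's pose just before it. There is no depth.
- ctrl.close_job(): hands the job in; it is judged then, once.
Trained networks look in a picture, given as the dict that the camera call returned (one of the last four; its "shot" number tells which), for a name from the list of things; names that differ only in an ending like _2 or _b are one class to them, and where a whole thing is asked for, a point or a joint stands for the part that bears it (a point fixed in the world has none). Each returns a list of dicts, best first, with "conf" (0 to 1); they miss things now and then, are a little off and sometimes report something else, mostly with a low value. They report only what shows in the picture. A call takes as long as a camera call. They do not tell look-alikes from the thing itself.
- ctrl.search_frame(picture, name): "point" ([column, row] in pixels, amid what is visible of it).
- ctrl.cut_out(picture, name): "pixels" (384x512 bool, what is visible of it) and "point" ([column, row] in pixels, amid what is visible of it).
- ctrl.place_of(picture, name): "point" ([column, row] in pixels: a listed point, or the origin of a listed thing).
The state is a dict: "time": time; "q": joint angles; "qvel": joint speeds; "joint_efforts": joint torques, N m; "eef_pos": TCP position; "eef_rot": TCP orientation; "force": force on the tool from outside, world axes, zero at the start; "wrist_torque": the same for the moment, N m; "opening": finger opening in m; "grip_force": force on a finger pad.
Only numpy, scipy, OpenCV 4.12 (cv2) and the standard library are available. Lean on these libraries where they do the work, as an engineer would, in place of code of your own. Each camera call takes 0.05 s, during which the arm holds its last target. There are 200 camera calls.

## Task

The lids of the three white storage canisters have been mixed up and only lie loose across the wrong mouths. Put each lid on the canister it fits, pushed in fully home so that it sits flat on the rim; if you have to lay a lid aside on the way, lay it flat inside the empty white tray, never on the tablecloth. Leave the canisters standing where they are and do not disturb the two spice jars and the shaker behind them.

Things in the scene. Friction and masses are not known exactly. Their poses are not given: they have to be found in the camera images.
- round_canister: White ceramic canister, open mouth upward, loose, about 0.6 kg: round crock, 100 mm diameter at its belly, 95 mm high, with an upright neck 76 mm across outside; mouth 66 mm across, wall 5 mm, empty inside. Origin: centre of its underside; z up. At the start the square lid lies on it.
- square_canister: White ceramic canister, open mouth upward, loose, about 0.6 kg: square with rounded corners, outside 82x82 mm, 75 mm high, mouth 72x72 mm, wall 5 mm, empty inside. Origin: centre of its underside; x and y along its sides, z up. At the start the oblong lid lies on it.
- oblong_canister: White ceramic canister, open mouth upward, loose, about 0.6 kg: oblong with rounded corners, outside 110 mm along its own x, 51 mm along y, 60 mm high, mouth 100x41 mm, wall 5 mm, empty inside. Origin: centre of its underside; z up. At the start the round lid lies on it.
- round_lid: Round wooden lid, 90 g, for the round canister: flange of 78 mm diameter, 8 mm thick; below it a tapering plug 15 mm deep (60 mm across, 52 at its bottom); on top a round knob, 26 mm diameter, 26 mm high. Origin: centre of the plug's bottom; z up: flange from z = 15 to 23 mm, knob to 49 mm. Seated, the flange lies on the rim, the origin 15 mm below the rim.
- square_lid: Square wooden lid, 90 g, for the square canister: flange 84x84x8 mm; below it a tapering square plug 15 mm deep (66 mm wide, 58 at its bottom); on top a bar handle, 40 mm along the lid's x, 14 mm along y, 26 mm high. Origin: centre of the plug's bottom; x, y along its sides; z up: flange from z = 15 to 23 mm, handle to 49 mm. Seated, the origin is 15 mm below the rim.
- oblong_lid: Oblong wooden lid, 90 g, for the oblong canister: flange 112 mm along its x, 53 mm along y, 8 mm thick; below it a tapering plug 15 mm deep (94x35 mm, 86x27 at its bottom); on top a bar handle, 48 mm along x, 14 mm along y, 26 mm high. Origin: centre of the plug's bottom; z up: flange from z = 15 to 23 mm, handle to 49 mm. Seated, the origin is 15 mm below the rim.
- tray: Empty white tray, loose, 191 mm along its own x, 281 mm along y; flat floor (154 x 244 mm, 4 mm above the table) inside a rim 20 mm high: the clean place to lay a lid aside. Origin: centre of its underside; z up.
- sprinkle_a: Bystander: spice jar with a black cap, 41 mm diameter, 105 mm high, standing on the table behind the work. Origin: centre of its underside. Leave alone.
- sprinkle_b: Bystander: a second spice jar like it, 41 mm diameter, 105 mm high. Origin: centre of its underside. Leave alone.
- shaker: Bystander: clear shaker with a grey cap, 44 mm diameter, 90 mm high. Origin: centre of its underside. Leave alone.
Not all that is in view belongs to the job. Leave any orange look-alike of the round_lid alone.

How it is judged:
By the outcome, as a careful person would: the job done as asked, in the order asked, and still so for the second after the job is handed in, with the robot touching nothing.
It also fails if it takes over 112 s, if anything falls off the work surface, if the arm or the gripper's body presses on something with over 40 N, if the wrist force passes 120 N, or if a joint passes its speed limit or range.

## Working session

There is one attempt and no reset: what is moved stays moved. The work goes in short steps, Python scripts to look and compute and a shell command to move; the robot and the scene stay as the last step left them, time stands still between calls to the robot, and variables do not carry over. Pictures are saved under pics/ and viewed, at most 15 in all, crops included, and the job is handed in when it is done.

```bash
ls; mkdir -p pics; python3 - <<'E'
from plant import ctrl
import cv2
s=ctrl.get_state();print(s)
for n in("scene","side"):
    f=ctrl.grab_frame(n);cv2.imwrite(f"pics/{n}0.png",f["img"][:,:,::-1]);print(n,f["camera_matrix"],f["k1"],f["world_from_camera"])
    for t in "round_canister square_canister oblong_canister round_lid square_lid oblong_lid tray sprinkle_a shaker".split():
        print(t,[(d["point"],d["conf"]) for d in ctrl.place_of(f,t)][:3])
E
```

```text
pics
{'time': 0.0, 'q': array([ 1.24361245e+00,  1.31133441e-01,  1.48928501e+00, -3.86105956e-06,
        1.52298348e+00, -8.53896942e-02]), 'qvel': array([ 0.00079571, -0.00086586, -0.00170751, -0.00029625, -0.00152089,
        0.00100178]), 'joint_efforts': array([ 1.18017197e-03, -5.59872508e+01, -4.91747725e+01,  7.68468459e-02,
        3.58113565e-02, -9.21874357e-05]), 'eef_pos': array([0.14346613, 0.58203817, 0.23160083]), 'eef_rot': array([-3.13978965e+00, -1.50463097e-04,  2.89979852e+00]), 'force': array([ 0.25540077,  0.64335524, -0.39464569]), 'wrist_torque': array([-0.02707498, -0.02693203,  0.00938062]), 'grip_force': 0.0, 'opening': 0.09312676755561126}
scene [[426.13641968   0.         259.48897112]
 [  0.         426.13641968 188.15511749]
 [  0.           0.           1.        ]] -0.13358775309457493 [[ 0.83824605 -0.40653119  0.36342256  0.12173532]
 [-0.54525567 -0.63260727  0.55000391 -0.65576474]
 [ 0.00631001 -0.65919681 -0.75194398  1.02825964]
 [ 0.          0.          0.          1.        ]]
round_canister [([268.3, 259.4], 0.75)]
square_canister [([221.
[... 434 characters left out ...]
.         434.28075729 199.90267511]
 [  0.           0.           1.        ]] -0.08533929175704733 [[-0.99510564 -0.06324283  0.07592831  0.4614281 ]
 [-0.09529238  0.41077252 -0.90674434  1.41744182]
 [ 0.02615581 -0.9095418  -0.41478862  0.71507244]
 [ 0.          0.          0.          1.        ]]
round_canister [([280.3, 200.2], 0.67)]
square_canister [([284.4, 230.7], 0.6)]
oblong_canister [([257.9, 265.9], 0.92)]
round_lid [([309.0, 265.3], 0.92), ([257.8, 285.9], 0.84), ([246.8, 247.0], 0.64)]
square_lid [([278.6, 176.9], 0.64)]
oblong_lid [([282.2, 208.4], 0.8)]
tray [([288.2, 180.2], 0.59)]
sprinkle_a [([199.0, 224.1], 0.6), ([199.7, 230.6], 0.5)]
shaker [([200.1, 240.8], 0.57)]
```

```bash
python3 - <<'E'
import cv2
a=cv2.imread('pics/scene0.png')[110:384,120:420];b=cv2.imread('pics/side0.png')[100:374,120:420]
cv2.imwrite('pics/ab.png',cv2.resize(cv2.vconcat([cv2.resize(cv2.hconcat([a,b]),None,fx=1.33,fy=1.33)]),None,fx=1,fy=1))
cv2.imwrite('pics/a.png',cv2.resize(a,None,fx=2.1,fy=2.1,interpolation=2)[:600])
cv2.imwrite('pics/b.png',cv2.resize(b,None,fx=2.1,fy=2.1,interpolation=2)[:600])
E
```

```text
(no output)
```

View pics/a.png

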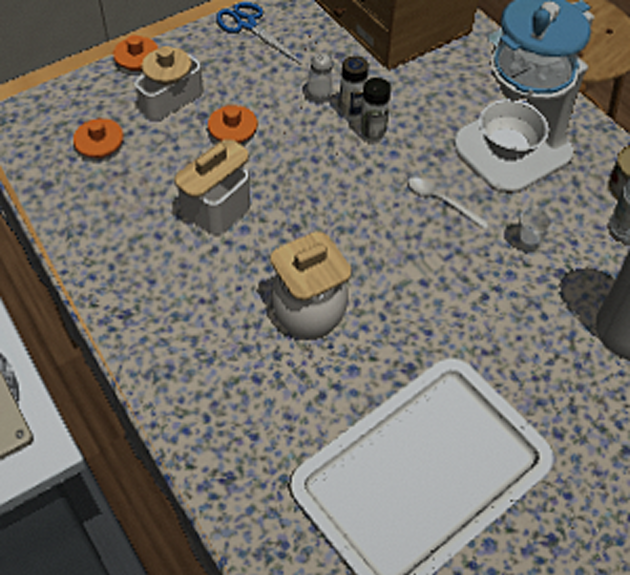

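View pics/b.png

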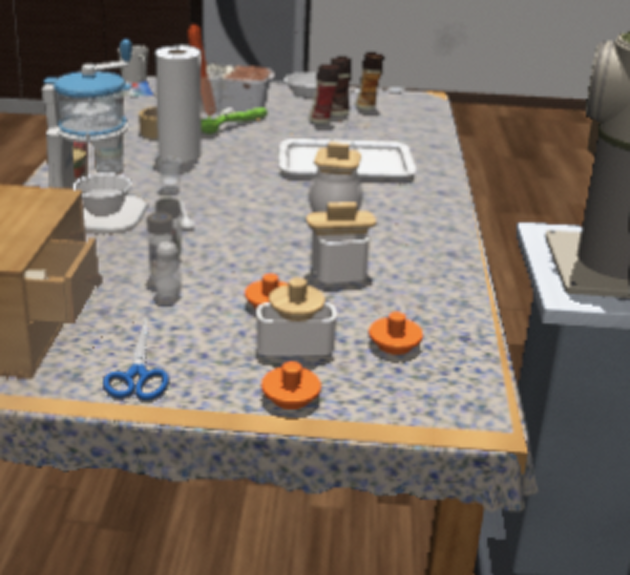

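The wooden round lid sits on the oblong canister at scene px ≈(199,139). The three orange look-alikes are at (184,136), (167,176) and (231,170), all on the cloth, so they are not mine. The square lid on the round canister is at (268,238), the oblong lid on the square canister at (221,190), and the tray at about (320,335).

```bash
cat > h.py <<'E'
from plant import ctrl
import numpy as np, cv2
from scipy.spatial.transform import Rotation as R
def grab(n):
    s=ctrl.get_state();f=ctrl.grab_frame(n)
    if n=="wrist":
        T=np.eye(4);T[:3,:3]=R.from_euler('xyz',s["eef_rot"]).as_matrix();T[:3,3]=s["eef_pos"]
        f["W"]=T@f["mount"]
    else: f["W"]=f["world_from_camera"]
    return f
def ray(f,p):
    K=f["camera_matrix"];d=((np.atleast_2d(p)-[K[0,2],K[1,2]])/[K[0,0],K[1,1]]);u=d.copy()
    for _ in range(20): u=d/(1+f["k1"]*(u**2).sum(1,keepdims=True))
    v=np.c_[u,np.ones(len(u))]@f["W"][:3,:3].T
    return f["W"][:3,3],v/np.linalg.norm(v,axis=1,keepdims=True)
def atz(f,p,z):
    o,v=ray(f,p);return o+v*((z-o[2])/v[:,2:])
def tri(obs):
    A=0;b=0;L=[]
    for f,p in obs:
        o,v=ray(f,p);P=np.eye(3)-np.outer(v[0],v[0]);A=A+P;b=b+P@o;L.append((P,o))
    x=np.linalg.solve(A,b);return x,[round(1000*np.linalg.norm(P@(x-o)),1) for P,o in L]
def proj(f,X):
    X=np.atleast_2d(X);c=(X-f["W"][:3,3])@f["W"][:3,:3];u=c[:,:2]/c[:,2:];u=u*(1+f["k1"]*(u**2).sum(1,keepdims=True))
    K=f["camera_matrix"];return u*[K[0,0],K[1,1]]+[K[0,2],K[1,2]]
def save(f,n,box=None,k=1):
    i=f["img"][:,:,::-1]
    if box: i=i[box[1]:box[3],box[0]:box[2]]
    cv2.imwrite(f"pics/{n}.png",cv2.resize(i,None,fx=k,fy=k,interpolation=2))
E
python3 - <<'E'
from h import *
np.set_printoptions(precision=4,suppress=True)
a=grab("scene");b=grab("side")
for t in "round_canister square_canister oblong_canister round_lid square_lid oblong_lid tray sprinkle_a shaker".split():
    for p in ctrl.place_of(a,t)[:4]:
        for q in ctrl.place_of(b,t)[:4]:
            x,e=tri([(a,p["point"]),(b,q["point"])])
            if max(e)<12: print(t,x,e,p["conf"],q["conf"])
w=grab("wrist");save(w,"w0");print(w["mount"],w["camera_matrix"],w["k1"])
E
```

```text
round_canister [ 0.4925 -0.1332  0.0012] [np.float64(1.7), np.float64(1.7)] 0.9 0.72
square_canister [0.4787 0.0858 0.0018] [np.float64(1.6), np.float64(1.6)] 0.95 0.94
oblong_canister [0.529  0.3092 0.0029] [np.float64(6.0), np.float64(6.0)] 0.92 0.62
round_lid [ 0.3879  0.294  -0.0015] [np.float64(0.2), np.float64(0.2)] 0.8 0.96
round_lid [ 0.5403  0.3942 -0.0197] [np.float64(9.1), np.float64(9.1)] 0.76 0.93
round_lid [0.5233 0.3179 0.0585] [np.float64(5.0), np.float64(5.0)] 0.76 0.66
round_lid [ 0.5761  0.2081 -0.0165] [np.float64(1.6), np.float64(1.6)] 0.69 0.45
round_lid [0.5262 0.4354 0.0059] [np.float64(2.7), np.float64(2.7)] 0.64 0.93
square_lid [ 0.4868 -0.133   0.0984] [np.float64(1.4), np.float64(1.4)] 0.64 0.67
oblong_lid [0.47   0.0886 0.0814] [np.float64(0.4), np.float64(0.4)] 0.85 0.63
tray [ 0.4766 -0.3996 -0.0093] [np.float64(8.4), np.float64(8.4)] 0.93 0.78
sprinkle_a [0.753  0.1366 0.0061] [np.float64(5.3), np.float64(5.3)] 0.7 0.66
sprinkle_a [0.7466 0.1234 0.0249] [np.float64(9.7), np.float64(9.7)] 0.7 0.55
sprinkle_a [ 0.7714  0.0856 -0.018 ] [np.float64(2.3), np.float64(2.3)] 0.54 0.66
sprinkle_a [0.7644 0.0728 0.0019] [np.float64(2.3), np.float64(2.3)] 0.54 0.55
shaker [0.7324 0.2014 0.0022] [np.float64(2.8), np.float64(2.8)] 0.73 0.62
[[ 0.0002 -0.9697 -0.2443  0.066 ]
 [ 1.      0.0001  0.0005 -0.0008]
 [-0.0005 -0.2443  0.9697 -0.1512]
 [ 0.      0.      0.      1.    ]] [[300.0308   0.     257.3458]
 [  0.     300.0308 194.1809]
 [  0.       0.       1.    ]] 0.01673056279322123
```

```bash
python3 - <<'E'
from h import *
np.set_printoptions(precision=4,suppress=True)
a=grab("scene")
for n,p,q,z in(("sq",(261.4,236.2),(275.7,229),.144),("ob",(213.8,190),(228.6,180),.124)):
    P=atz(a,[p,q],z);d=P[1]-P[0];print(n,P,np.degrees(np.arctan2(d[1],d[0])))
s=ctrl.get_state();M=R.from_euler('xyz',s["eef_rot"]).as_matrix()
for g in([.45,.30,.26],[.487,-.133,.26]): print(1000*M.T@(np.array(g)-s["eef_pos"]),np.degrees(s["eef_rot"]))
E
```

```text
sq [[ 0.4655 -0.1463  0.144 ]
 [ 0.5084 -0.1474  0.144 ]] -1.5062685455284126
ob [[0.4469 0.0694 0.124 ]
 [0.5012 0.0797 0.124 ]] 10.778757732798255
[-365.0933 -200.9692  -27.3778] [-179.9968    0.0002  166.1458]
[-504.6995 -612.5127  -27.3545] [-179.9968    0.0002  166.1458]
```

```bash
python3 -m pendant '[[[-45,-25,-5,0,0,-2],[-90,-50,-10,0,0,-5],[-135,-75,-15,0,0,-8],[-180,-100,-20,0,0,-12.4],[-225,-125,-27,0,0,-12.4],[-270,-150,-27,0,0,-12.4],[-315,-175,-27,0,0,-12.4],[-365,-201,-27,0,0,-12.4],[-365,-201,-27,0,0,-12.4],[-365,-201,-27,0,0,-12.4]]]' -1
python3 - <<'E'
from h import *
np.set_printoptions(precision=4,suppress=True)
w=grab("wrist");save(w,"w1",k=1.5)
s=ctrl.get_state();print(s["time"],s["eef_pos"],np.degrees(s["eef_rot"]))
for t in "round_lid oblong_canister oblong_lid square_canister".split():
    for z in(0,.06): print(t,z,[(d["point"],round(d["conf"],2),atz(w,d["point"],z)[0]) for d in ctrl.place_of(w,t)])
E
```

```text
time: 3.3
eef_pos: [0.4517, 0.2978, 0.2596]
eef_rot: [-3.141, 0.0, 3.112]
force: [0.3, 0.1, 0.5]
opening: 0.0933
grip_force: 0.0
3.35 [0.4505 0.2992 0.2596] [179.9945  -0.0171 178.3896]
round_lid 0 [([200.2, 252.4], 0.9, array([0.5756, 0.2085, 0.    ])), ([279.0, 236.8], 0.69, array([0.5544, 0.3256, 0.    ])), ([360.0, 211.2], 0.57, array([0.5185, 0.4417, 0.    ]))]
round_lid 0.06 [([200.2, 252.4], 0.9, array([0.5479, 0.2217, 0.06  ])), ([279.0, 236.8], 0.69, array([0.5297, 0.3217, 0.06  ])), ([360.0, 211.2], 0.57, array([0.4991, 0.4209, 0.06  ]))]
oblong_canister 0 [([281.0, 221.0], 0.7, array([0.53  , 0.3288, 0.    ]))]
oblong_canister 0.06 [([281.0, 221.0], 0.7, array([0.5089, 0.3244, 0.06  ]))]
oblong_lid 0 [([74.4, 207.1], 0.78, array([0.5004, 0.0358, 0.    ]))]
oblong_lid 0.06 [([74.4, 207.1], 0.78, array([0.4836, 0.0742, 0.06  ]))]
square_canister 0 [([109.6, 191.4], 0.8, array([0.479 , 0.0887, 0.    ])), ([75.5, 207.4], 0.6, array([0.5009, 0.0372, 0.    ]))]
square_canister 0.06 [([109.6, 191.4], 0.8, array([0.4654, 0.1194, 0.06  ])), ([75.5, 207.4], 0.6, array([0.484 , 0.0754, 0.06  ]))]
```

View pics/w1.png

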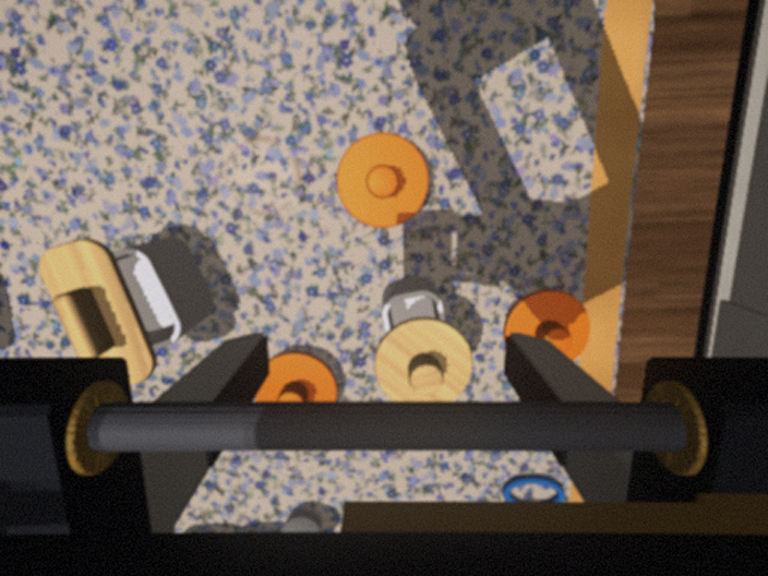

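```bash
cat >> h.py <<'E'
import pickle
def keep(n,k=1.5,net=()):
    w=grab("wrist");save(w,n,k=k);
    w["net"]={t:ctrl.place_of(w,t) for t in net}
    pickle.dump(w,open(n+".pkl","wb"));s=ctrl.get_state();print(s["time"],s["eef_pos"],np.degrees(s["eef_rot"]));return w
E
python3 -m pendant '[[[-30,-50,0,0,0,0],[-60,-100,0,0,0,0],[-86,-150,0,0,0,0],[-86,-190,0,0,0,0],[-86,-212,0,0,0,0],[-86,-212,0,0,0,0],[-86,-212,0,0,0,0]]]'
python3 -c "
from h import *
keep('w2',1)"
python3 -m pendant '[[[-1,-50,0,0,0,0],[-2,-100,0,0,0,0],[-3,-150,0,0,0,0],[-5,-200,0,0,0,0],[-6,-220,0,0,0,0],[-6,-220,0,0,0,0],[-6,-220,0,0,0,0]]]'
python3 -c "
from h import *
keep('w3',1)
a=cv2.imread('pics/w2.png')[:280];b=cv2.imread('pics/w3.png')[:280]
cv2.imwrite('pics/w23.png',cv2.vconcat([a,b]))"
```

```text
time: 4.45
eef_pos: [0.5305, 0.0857, 0.2597]
eef_rot: [3.141, 0.0, 3.115]
force: [0.3, 0.2, -0.8]
opening: 0.0932
grip_force: 0.0
4.5 [0.53041179 0.0865572  0.25970838] [1.79969797e+02 6.05012958e-03 1.78544868e+02]
time: 5.2
eef_pos: [0.5312, -0.1328, 0.2595]
eef_rot: [3.141, -0.0, 3.117]
force: [0.7, -0.3, -0.1]
opening: 0.0926
grip_force: 0.0
5.25 [ 0.53124053 -0.13237278  0.25958295] [ 1.79960672e+02 -4.06073639e-03  1.78647934e+02]
```

View pics/w23.png

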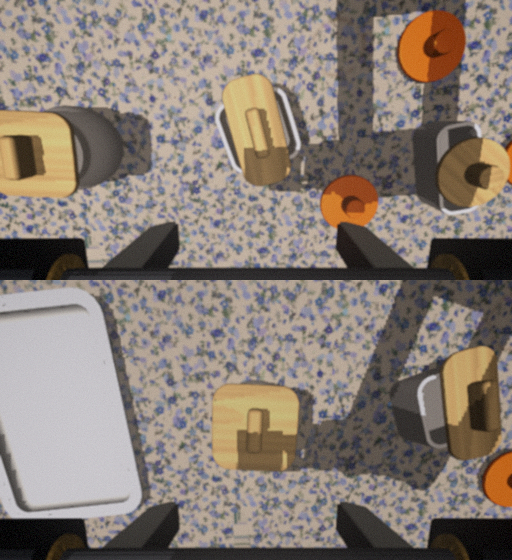

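```bash
cat >> h.py <<'E'
from scipy.optimize import minimize
def rr(a,b,r):
    t=np.linspace(0,np.pi/2,6);o=[]
    for k,(sx,sy) in enumerate([(1,1),(-1,1),(-1,-1),(1,-1)]):
        o.append(np.c_[sx*(a/2-r)+r*np.cos(t+k*np.pi/2),sy*(b/2-r)+r*np.sin(t+k*np.pi/2)])
    return np.vstack(o)
OUT={"square_lid":rr(.084,.084,.01),"oblong_lid":rr(.112,.053,.012),"round_lid":rr(.078,.078,.039)}
def pts(n,p):
    c,s=np.cos(p[3]),np.sin(p[3]);o=OUT[n]@np.array([[c,s],[-s,c]])+p[:2]
    return np.vstack([np.c_[o,np.full(len(o),p[2]+.015)],np.c_[o,np.full(len(o),p[2]+.023)]])
def fit(n,obs,p0,fz=True):
    "obs: (frame, mask); rest: x y z(origin) yaw"
    S=4
    def cost(v):
        p=np.r_[v[:2],v[2] if fz else p0[2],v[-1]];e=0
        for f,m in obs:
            im=np.zeros(m.shape,np.uint8);h=cv2.convexHull(np.round(proj(f,pts(n,p))*16).astype(np.int32))
            cv2.fillPoly(im,[h],1,cv2.LINE_8,4);e+=1-(im&m).sum()/max((im|m).sum(),1)
        return e/len(obs)
    v0=np.array(p0,float) if fz else np.r_[p0[:2],p0[3]]
    st=np.diag([.008,.008,.008,.1] if fz else [.008,.008,.1])
    best=min((minimize(cost,v0+d,method='Nelder-Mead',options=dict(initial_simplex=np.vstack([v0+d,v0+d+st]),xatol=1e-5,fatol=1e-5)) for d in [0*v0,.5*st.sum(0)*-1]),key=lambda r:r.fun)
    return best.x,best.fun
def mask(f,n,near=None):
    L=ctrl.cut_out(f,n)
    if near is not None: L=[d for d in L if np.linalg.norm(np.array(d["point"])-near)<40]
    return L[0]["pixels"].astype(np.uint8) if L else None
E
python3 - <<'E'
from h import *
np.set_printoptions(precision=4,suppress=True)
a=pickle.load(open('w2.pkl','rb'));b=pickle.load(open('w3.pkl','rb'))
m2=mask(a,"oblong_lid",(257,130));m3=mask(b,"oblong_lid",(470,122));s3=mask(b,"square_lid",(256,147));r2=mask(a,"round_lid",(473,173))
cv2.imwrite('pics/m.png',np.hstack([x*255 for x in(m2,m3,s3,r2) if x is not None]))
r=lambda v:(v[0],np.degrees(v[0][-1]),v[1])
print(r(fit("oblong_lid",[(a,m2)],[.47,.0886,.078,.15])))
print(r(fit("oblong_lid",[(a,m2),(b,m3)],[.47,.0886,.078,.15])))
print(r(fit("square_lid",[(b,s3)],[.487,-.133,.095,-.03])))
print(r(fit("square_lid",[(b,s3)],[.487,-.133,.095,-.03],False)))
print(r(fit("round_lid",[(a,r2)],[.527,.32,.06,0])))
# handle tops, read by eye
print(atz(a,[(252,110),(262,152)],.124),atz(b,[(255,128),(255,170)],.144))
E
```

```text
(array([0.4781, 0.0859, 0.0634, 0.2365]), np.float64(13.549242972465937), np.float64(0.03294329432943299))
(array([0.4782, 0.0868, 0.0709, 0.232 ]), np.float64(13.29538463288616), np.float64(0.06389498493299772))
(array([ 0.4946, -0.1358,  0.0853, -0.0686]), np.float64(-3.929151028976989), np.float64(0.03289292595650972))
(array([ 0.4938, -0.1357, -0.0577]), np.float64(-3.308421422238898), np.float64(0.06885676741130087))
(array([0.5314, 0.3288, 0.0517, 0.0361]), np.float64(2.0666698414805706), np.float64(0.01840639379995157))
[[0.4566 0.0819 0.124 ]
 [0.4953 0.0903 0.124 ]] [[ 0.4729 -0.1342  0.144 ]
 [ 0.5098 -0.1352  0.144 ]]
```

```bash
python3 - <<'E'
import cv2
a=cv2.imread('pics/w3.png')[90:210,190:330];b=cv2.imread('pics/w2.png')[60:200,200:320]
cv2.imwrite('pics/cr.png',cv2.hconcat([cv2.resize(a,(400,343)),cv2.resize(b,(294,343))]))
E
```

```text
(no output)
```

View pics/cr.png

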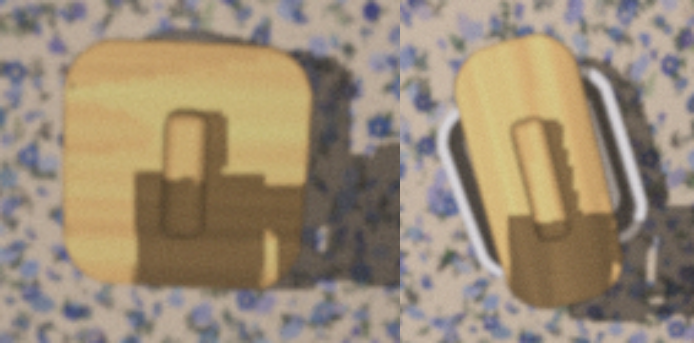

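```bash
python3 - <<'E'
from h import *
np.set_printoptions(precision=4,suppress=True)
b=pickle.load(open('w3.pkl','rb'))
print(atz(b,[(100,20),(140,220)],.02))
a=grab("scene")
q=np.array([(450,362),(552,450),(375,580),(293,480)])/2.1+[120,110]
print(atz(a,q,.02)); m=mask(a,"tray"); c=cv2.findContours(m,0,1)[0]; c=max(c,key=len)[:,0]
P=atz(a,c[(c[:,1]<382)],.01);print(cv2.minAreaRect((P[:,:2]*1000).astype(np.float32)))
E
python3 -m pendant '[[[18,-2,40,0,0,1],[37,-4,75,0,0,2.3],[37,-4,100,0,0,2.3],[37,-4,115,0,0,2.3],[37,-4,124,0,0,2.3],[37,-4,124,0,0,2.3],[37,-4,124,0,0,2.3]]]'
```

```text
[[ 0.3505 -0.3118  0.02  ]
 [ 0.5959 -0.2957  0.02  ]]
[[ 0.5947 -0.3057  0.02  ]
 [ 0.6218 -0.4675  0.02  ]
 [ 0.3556 -0.472   0.02  ]
 [ 0.3435 -0.3266  0.02  ]]
((482.4998474121094, -396.90081787109375), (286.7223815917969, 197.49754333496094), 4.4899749755859375)
time: 6.25
eef_pos: [0.4949, -0.1375, 0.1369]
eef_rot: [-3.141, 0.002, 3.076]
force: [0.9, 0.1, 0.5]
opening: 0.0934
grip_force: 0.0
```

```bash
python3 -m pendant '[[[0,1,1,0,0,0],[0,1,1,0,0,0],[0,1,1,0,0,0],[0,1,1,0,0,0],[0,1,1,0,0,0],[0,1,1,0,0,0],[0,1,1,0,0,0],[0,1,1,0,0,0],[0,1,1,0,0,0],[0,1,1,0,0,0]]]' 1
```

```text
time: 7.25
eef_pos: [0.4939, -0.1362, 0.1346]
eef_rot: [3.142, -0.0, 3.076]
force: [0.5, -0.1, 0.2]
opening: 0.0176
grip_force: 0.0
```

```bash
python3 -m pendant '[[[0,0,0,0,0,0],[0,0,0,0,0,0],[0,0,0,0,0,0],[0,0,0,0,0,0]]]' 1; python3 -m pendant '[[[0,0,-20,0,0,0],[0,0,-40,0,0,0],[0,0,-40,0,0,0]]]'
```

```text
time: 7.65
eef_pos: [0.4939, -0.1362, 0.1346]
eef_rot: [3.142, -0.0, 3.076]
force: [0.2, 1.1, -0.3]
opening: 0.0136
grip_force: 30.0
time: 7.95
eef_pos: [0.4956, -0.1369, 0.1775]
eef_rot: [-3.14, 0.005, 3.076]
force: [1.1, -0.7, -1.2]
opening: 0.0139
grip_force: 30.0
```

```bash
python3 -m pendant '[[[0,-45,0,0,0,0],[-1,-90,0,0,0,0],[-2,-135,0,0,0,0],[-3,-180,20,0,0,0],[-3,-225,45,0,0,0],[-3,-254,75,0,0,0],[-3,-254,100,0,0,0],[-3,-254,115,0,0,0],[-3,-254,122,0,0,0],[-3,-254,127,0,0,0],[-3,-254,127,0,0,0],[-3,-254,127,0,0,0]]]'
python3 -m pendant '[[[0,0,2,0,0,0],[0,0,4,0,0,0],[0,0,5,0,0,0],[0,0,5,0,0,0]]]'
```

```text
time: 9.15
eef_pos: [0.4812, -0.39, 0.0491]
eef_rot: [-3.14, 0.002, 3.077]
force: [0.8, 0.0, -0.2]
opening: 0.0138
grip_force: 30.0
time: 9.55
eef_pos: [0.4807, -0.3902, 0.0437]
eef_rot: [-3.141, 0.001, 3.076]
force: [-1.4, 0.4, 4.6]
opening: 0.0141
grip_force: 30.0
```

```bash
python3 -m pendant '[[[0,0,0,0,0,0],[0,0,0,0,0,0],[0,0,0,0,0,0],[0,0,0,0,0,0],[0,0,-30,0,0,0],[0,0,-80,0,0,0],[0,0,-130,0,0,0],[0,0,-180,0,0,0],[-20,45,-200,0,0,0],[-40,90,-216,0,0,0],[-43,135,-216,0,0,0],[-43,180,-216,0,0,0]]]' -1
python3 -m pendant '[[[0,40,0,0,0,0],[0,78,0,0,0,0],[0,78,0,0,0,0],[0,78,0,0,0,0]]]' -1
python3 - <<'E'
from h import *
w=keep('w4',1.5)
for t in("square_lid","round_canister"):
  print(t,[(d["point"],d["conf"]) for d in ctrl.place_of(w,t)])
m=mask(w,"round_canister");cv2.imwrite('pics/m4.png',m*255);np.save('m4',m)
E
```

```text
time: 10.75
eef_pos: [0.5359, -0.2113, 0.2596]
eef_rot: [-3.141, 0.002, 3.076]
force: [0.8, 0.2, 0.6]
opening: 0.0931
grip_force: 0.0
time: 11.15
eef_pos: [0.5401, -0.1347, 0.2588]
eef_rot: [-3.141, 0.0, 3.078]
force: [-0.9, 0.2, 0.1]
opening: 0.0928
grip_force: 0.0
11.2 [ 0.54006195 -0.1356543   0.25867466] [-1.79967115e+02  5.11189713e-03  1.76277018e+02]
square_lid [([60.8, 134.5], 0.71)]
round_canister [([252.2, 133.0], 0.82)]
```

View pics/w4.png

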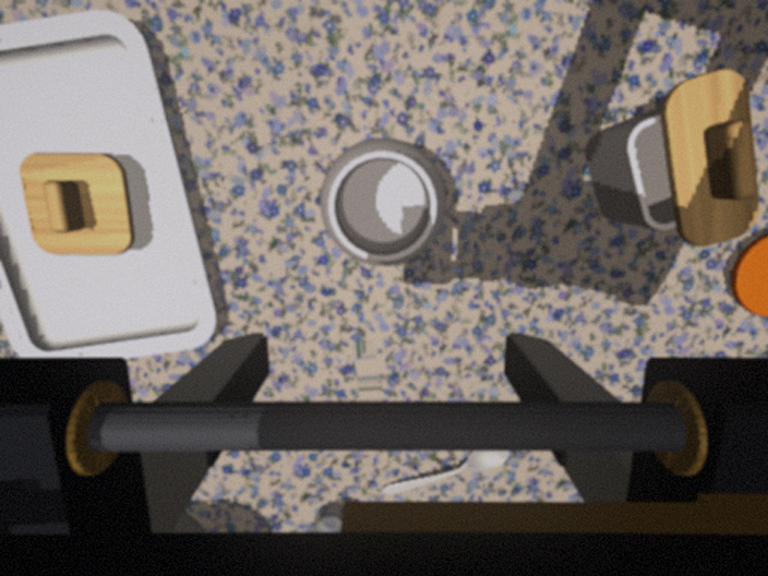

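```bash
cat > ring.py <<'E'
from h import *
np.set_printoptions(precision=4,suppress=True)
w=pickle.load(open('w4.pkl','rb'));g=w["img"].astype(float);mn=g.min(2)
c0=np.array([255.5,137.3]);P=[]
for a in np.linspace(0,2*np.pi,72,endpoint=False):
    d=np.array([np.cos(a),np.sin(a)]);r=np.arange(24,44,.5)
    x=cv2.remap(mn.astype(np.float32),np.float32([c0[0]+r*d[0]]),np.float32([c0[1]+r*d[1]]),1)[0]
    k=x.argmax();P.append(c0+r[k]*d)
P=np.array(P)
for z in(.09,.095,.1):
    X=atz(w,P,z)[:,:2];A=np.c_[2*X,np.ones(len(X))];ok=np.ones(len(X),bool)
    for _ in range(5):
        s=np.linalg.lstsq(A[ok],(X[ok]**2).sum(1),rcond=None)[0];r=np.sqrt(s[2]+s[:2]@s[:2]);e=np.abs(np.linalg.norm(X-s[:2],axis=1)-r);ok=e<max(.0015,np.median(e)*1.5)
    print(z,s[:2],r,ok.sum(),e[ok].mean(),"true r mid 0.0355")
E
python3 ring.py
```

```text
0.09 [ 0.4939 -0.1356] 0.035879257110353155 53 0.00025156002459220193 true r mid 0.0355
0.095 [ 0.4936 -0.1355] 0.03531861401441559 53 0.00024762919094713297 true r mid 0.0355
0.1 [ 0.4933 -0.1355] 0.03475797091848409 53 0.0002436983573026517 true r mid 0.0355
```

```bash
python3 -m pendant '[[[-3,48,0,0,0,0],[-6,96,0,0,0,0],[-9,144,0,0,0,0],[-12,192,0,0,0,0],[-15,240,0,0,0,0],[-18,288,0,0,0,0],[-22,336,0,0,0,0],[-26,384,0,0,0,0],[-30,430,0,0,0,0],[-32,463,0,0,0,0],[-32,463,0,0,0,0],[-32,463,0,0,0,0]]]'
python3 - <<'E'
from h import *
np.set_printoptions(precision=4,suppress=True)
w=keep('w5',1)
L=ctrl.cut_out(w,"round_lid");print([(d["point"],d["conf"]) for d in L])
c=proj(w,[.53,.325,.085])[0];print(c)
m=[d for d in L if np.linalg.norm(np.array(d["point"])-c)<25][0]["pixels"].astype(np.uint8)
print(fit("round_lid",[(w,m)],[.53,.325,.06,0]),fit("round_lid",[(w,m)],[.53,.325,.06,0],False))
save(w,"c5",(150,60,380,260),3)
E
```

```text
time: 12.55
eef_pos: [0.6027, 0.3242, 0.2578]
eef_rot: [-3.141, -0.001, 3.076]
force: [-0.7, 0.1, -0.8]
opening: 0.0927
grip_force: 0.0
12.6 [0.6028 0.3234 0.2581] [-179.9499   -0.029   176.1919]
[([253.3, 113.8], 0.86), ([347.2, 101.4], 0.8), ([19.3, 89.7], 0.74), ([222.1, 11.0], 0.66), ([167.6, 155.2], 0.65)]
[254.4995 112.2317]
(array([0.5298, 0.3233, 0.0531, 0.2335]), np.float64(0.014742572011794075)) (array([ 0.5299,  0.3234, -0.0037]), np.float64(0.033988082101081396))
```

View pics/c5.png

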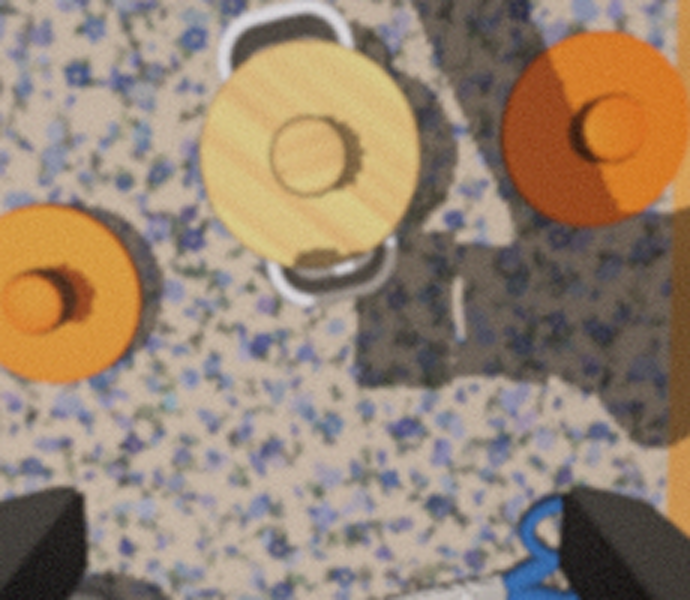

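```bash
python3 - <<'E'
from h import *
np.set_printoptions(precision=4,suppress=True)
w=pickle.load(open('w5.pkl','rb'));print(atz(w,[(150+310/3,60+155/3)],.109))
s=ctrl.get_state();M=R.from_euler('xyz',s["eef_rot"]).as_matrix()
print(1000*M.T@(np.array([.530,.3233,.100])-s["eef_pos"]))
E
```

```text
[[0.5299 0.3241 0.109 ]]
[ 72.6703  -4.5096 158.4428]
```

```bash
python3 -m pendant '[[[30,-2,40,0,0,0],[60,-4,80,0,0,0],[73,-4,120,0,0,0],[73,-4,140,0,0,0],[73,-4,152,0,0,0],[73,-4,158,0,0,0],[73,-4,158,0,0,0],[73,-4,158,0,0,0]]]'
python3 -m pendant '[[[0,0,0,0,0,0],[0,0,0,0,0,0],[0,0,0,0,0,0],[0,0,0,0,0,0],[0,0,0,0,0,0],[0,0,0,0,0,0],[0,0,0,0,0,0],[0,0,0,0,0,0],[0,0,0,0,0,0],[0,0,0,0,0,0],[0,0,0,0,0,0],[0,0,0,0,0,0]]]' 1
```

```text
time: 13.45
eef_pos: [0.5306, 0.3255, 0.1023]
eef_rot: [3.14, 0.002, 3.075]
force: [-0.3, 0.4, 1.3]
opening: 0.0928
grip_force: 0.0
time: 14.65
eef_pos: [0.5292, 0.3254, 0.1006]
eef_rot: [-3.142, -0.0, 3.076]
force: [-0.2, 0.1, -0.4]
opening: 0.0253
grip_force: 30.0
```

```bash
python3 -m pendant '[[[0,0,-15,0,0,0],[0,0,-50,0,0,0],[0,0,-100,0,0,0],[-30,-20,-140,0,0,0],[-60,-40,-160,0,0,0],[-74,-55,-160,0,0,0],[-74,-55,-160,0,0,0],[-74,-55,-160,0,0,0]]]'
python3 - <<'E'
from h import *
np.set_printoptions(precision=4,suppress=True)
w=keep('w6',1.5)
L=ctrl.cut_out(w,"oblong_canister");print([(d["point"],d["conf"]) for d in L]);np.save('m6',L[0]["pixels"])
print(proj(w,[.53,.32,.06]))
save(w,"c6",(170,30,400,230),3)
E
```

```text
time: 15.45
eef_pos: [0.5986, 0.2653, 0.2591]
eef_rot: [-3.141, -0.003, 3.075]
force: [-0.2, 0.4, -0.3]
opening: 0.0255
grip_force: 30.0
15.5 [0.5981 0.2658 0.2588] [-179.9577   -0.1804  176.2403]
[([304.9, 112.2], 0.91)]
[[302.5515 113.5043]]
```

View pics/c6.png

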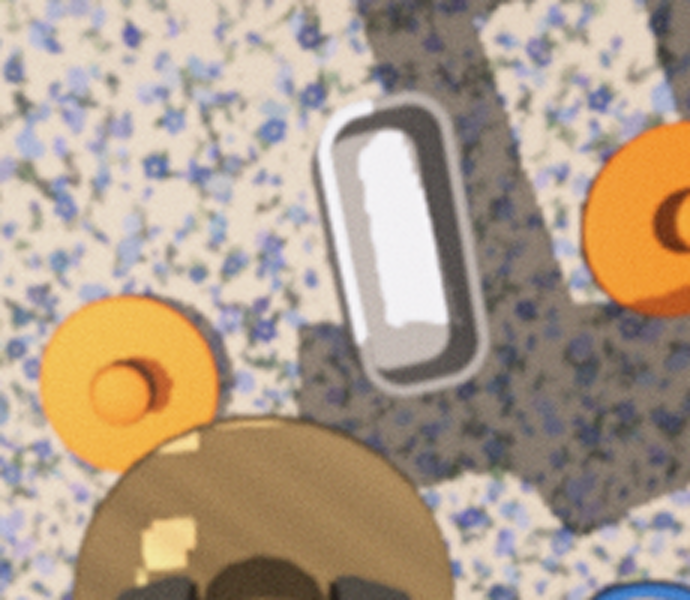

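```bash
cat >> h.py <<'E'
CAN={"oblong_canister":(rr(.110,.051,.016),.060),"square_canister":(rr(.082,.082,.014),.075)}
def ptsc(n,p):
    o,h=CAN[n];c,s=np.cos(p[3]),np.sin(p[3]);o=o@np.array([[c,s],[-s,c]])+p[:2]
    return np.vstack([np.c_[o,np.full(len(o),p[2]+h)],np.c_[o,np.full(len(o),p[2])]])
_p=pts
def pts(n,p): return ptsc(n,p) if n in CAN else _p(n,p)
E
python3 - <<'E'
from h import *
np.set_printoptions(precision=4,suppress=True)
w=pickle.load(open('w6.pkl','rb'));m=np.load('m6.npy').astype(np.uint8)
for fz in(True,False):
    x,c=fit("oblong_canister",[(w,m)],[.53,.322,0,.2],fz);print(x,np.degrees(x[-1]),c)
q=lambda P:np.array(P)/3+[170,30]
A=atz(w,q([(325,165),(364,345),(455,140),(487,335),(388,100),(425,388)]),.06)[:,:2];print(A)
for d in(A[1]-A[0],A[3]-A[2],A[5]-A[4]):print(np.degrees(np.arctan2(d[1],d[0])))
X=atz(w,q([(75,570),(452,570),(255,418)]),ctrl.get_state()["eef_pos"][2]-.0176);print(X)
E
```

```text
[ 0.5298  0.3236 -0.0077  0.1423] 8.150923702073488 0.02457590256633324
[0.5301 0.3224 0.1822] 10.437315644344928 0.05683724832214765
[[0.498  0.2943]
 [0.5642 0.3061]
 [0.4926 0.3419]
 [0.5636 0.3533]
 [0.4774 0.318 ]
 [0.5824 0.3291]]
10.091405618205672
9.081792396468083
6.046781855964594
[[0.5883 0.228  0.2413]
 [0.5933 0.3024 0.2413]
 [0.5604 0.2656 0.2413]]
```

```bash
python3 -m pendant '[[[10,-45,0,0,0,0],[20,-90,0,0,0,0],[30,-135,0,0,0,0],[40,-180,0,0,0,0],[50,-225,0,0,0,0],[60,-270,0,0,0,0],[70,-315,0,0,0,0],[75,-360,30,0,0,0],[80,-395,70,0,0,0],[80,-407,100,0,0,0],[80,-407,110,0,0,0],[80,-407,110,0,0,0]]]'
python3 -m pendant '[[[0,0,0,0,0,0],[0,0,0,0,0,0]]]'; python3 -c "
from h import *
w=keep('w7',1.5)
print(w['W'][:3,3],proj(w,[.4936,-.1355,.095]))
save(w,'c7',(130,80,390,270),2.6)"
```

```text
time: 16.75
eef_pos: [0.4912, -0.1336, 0.1482]
eef_rot: [3.139, -0.005, 3.076]
force: [-0.7, -0.2, -0.1]
opening: 0.0253
grip_force: 30.0
time: 16.95
eef_pos: [0.4945, -0.1344, 0.1528]
eef_rot: [-3.141, 0.003, 3.078]
force: [0.2, 0.7, -0.9]
opening: 0.0254
grip_force: 30.0
17.0 [ 0.4944439  -0.13456773  0.15276528] [-179.94993682    0.18442372  176.34312423]
[ 0.42790128 -0.13102542  0.30382669] [[257.02317281 210.83196094]]
```

View pics/c7.png

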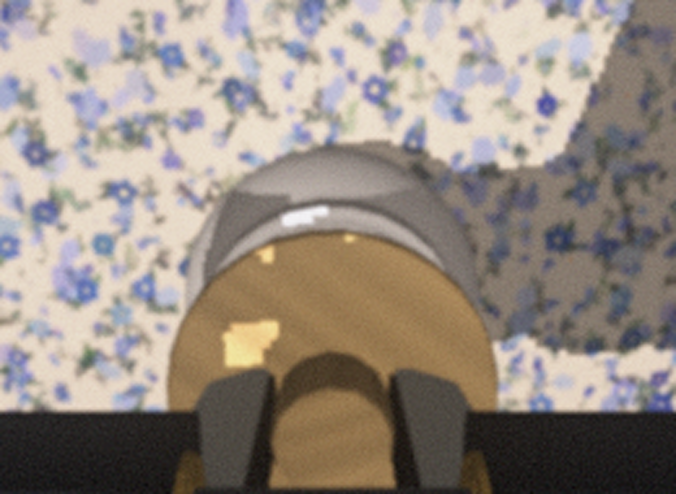

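```bash
python3 -m pendant '[[[1,-1,8,0,0,0],[1,-1,16,0,0,0],[1,-1,22,0,0,0],[1,-1,27,0,0,0],[1,-1,30,0,0,0],[1,-1,32,0,0,0],[1,-1,32,0,0,0],[1,-1,32,0,0,0]]]'
```

```text
time: 17.8
eef_pos: [0.4924, -0.1363, 0.1207]
eef_rot: [-3.141, 0.001, 3.076]
force: [-6.3, 2.9, 16.0]
opening: 0.0251
grip_force: 30.0
```

```bash
python3 -m pendant '[[[0,0,0,0,0,0],[0,0,0,0,0,0],[0,0,0,0,0,0],[0,0,0,0,0,0],[0,0,0,0,0,0],[0,0,-20,0,0,0],[0,0,-60,0,0,0],[-40,20,-100,0,0,0],[-75,50,-140,0,0,0],[-75,90,-140,0,0,0],[-75,90,-140,0,0,0],[-75,90,-140,0,0,0]]]' -1
python3 - <<'E'
from h import *
np.set_printoptions(precision=4,suppress=True)
w=keep('w8',1.5);b=grab("side")
save(w,'c8',(70,50,330,250),2.3);save(b,'d8',(230,130,330,250),4.6)
a=cv2.imread('pics/c8.png');d=cv2.resize(cv2.imread('pics/d8.png'),(383,460));cv2.imwrite('pics/e8.png',cv2.resize(cv2.hconcat([a,d]),None,fx=.8,fy=.8))
m=mask(w,"round_lid",proj(w,[.4936,-.1355,.1])[0]);print(fit("round_lid",[(w,m)],[.4936,-.1355,.08,0]))
m=mask(w,"oblong_lid");x,c=fit("oblong_lid",[(w,m)],[.478,.087,.075,.23]);print(x,np.degrees(x[3]),c)
x,c=fit("oblong_lid",[(w,m)],[.478,.087,.075,.23],False);print(x,np.degrees(x[2]),c)
E
```

```text
time: 19.0
eef_pos: [0.5729, -0.0502, 0.2586]
eef_rot: [-3.141, 0.0, 3.079]
force: [0.4, -0.1, -0.2]
opening: 0.0929
grip_force: 0.0
19.05 [ 0.5722 -0.0512  0.2579] [-179.9761   -0.0711  176.3121]
(array([ 0.4923, -0.1375,  0.076 ,  0.2085]), np.float64(0.014100830596870728))Traceback (most recent call last):
  File "<stdin>", line 7, in <module>
  File "h.py", line 56, in fit
    best=min((minimize(cost,v0+d,method='Nelder-Mead',options=dict(initial_simplex=np.vstack([v0+d,v0+d+st]),xatol=1e-5,fatol=1e-5)) for d in [0*v0,.5*st.sum(0)*-1]),key=lambda r:r.fun)
  File "h.py", line 56, in <genexpr>
    best=min((minimize(cost,v0+d,method='Nelder-Mead',options=dict(initial_simplex=np.vstack([v0+d,v0+d+st]),xatol=1e-5,fatol=1e-5)) for d in [0*v0,.5*st.sum(0)*-1]),key=lambda r:r.fun)
              ~~~~~~~~^^^^^^^^^^^^^^^^^^^^^^^^^^^^^^^^^^^^^^^^^^^^^^^^^^^^^^^^^^^^^^^^^^^^^^^^^^^^^^^^^^^^^^^^^^^^^^^^^^^^^^^^^^^^^^
    res = _minimize_neldermead(fun, x0, args, callback, bounds=bounds,
                               **options)
    fsim[k] = func(sim[k])
              ~~~~^^^^^^^^
    fx = function(np.copy(x), *(wrapper_args + args))
  File "h.py", line 51, in cost
    im=np.zeros(m.shape,np.uint8);h=cv2.convexHull(np.round(proj(f,pts(n,p))*16).astype(np.int32))
                ^^^^^^^
AttributeError: 'NoneType' object has no attribute 'shape'
```

View pics/e8.png

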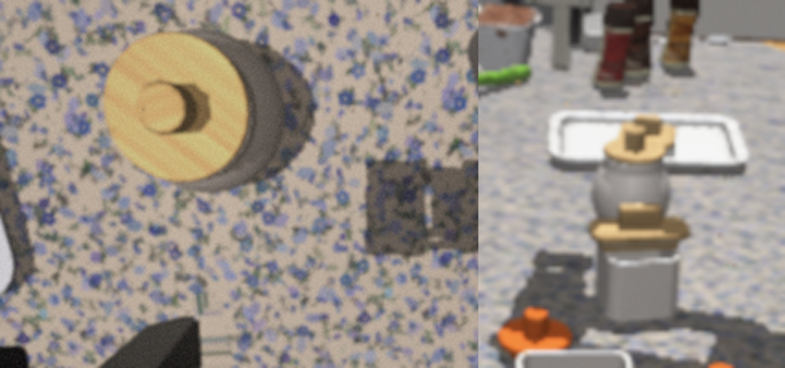

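```bash
python3 -m pendant '[[[7,45,0,0,0,-5],[14,90,0,0,0,-11],[21,135,0,0,0,-16.5],[21,139,0,0,0,-16.5],[21,139,0,0,0,-16.5],[21,139,0,0,0,-16.5]]]'
python3 - <<'E'
from h import *
np.set_printoptions(precision=4,suppress=True)
w=keep('w9',1.5)
m=mask(w,"oblong_lid");x,c=fit("oblong_lid",[(w,m)],[.478,.087,.075,.23]);print(x,np.degrees(x[3]),c)
x,c=fit("oblong_lid",[(w,m)],[.478,.087,.075,.23],False);print(x,np.degrees(x[2]),c)
c=proj(w,[.478,.087,.1])[0].astype(int);b=(c[0]-85,max(0,c[1]-80),c[0]+85,c[1]+80);print(b)
save(w,'c9',b,3.7)
s=ctrl.get_state();M=R.from_euler('xyz',s["eef_rot"]).as_matrix()
for g in((.477,.0862,.115),(.478,.0868,.115)):print(1000*M.T@(np.array(g)-s["eef_pos"]))
E
```

```text
time: 19.8
eef_pos: [0.5607, 0.0874, 0.2583]
eef_rot: [-3.141, -0.001, -2.921]
force: [-0.2, -0.9, -0.6]
opening: 0.0932
grip_force: 0.0
19.85 [0.5608 0.0871 0.2583] [-179.9752   -0.0313 -167.4027]
[0.478  0.0863 0.0637 0.2283] 13.083485630980686 0.025276196853029842
[0.4789 0.0862 0.2367] 13.56373248187496 0.0630372492836676
(np.int64(191), np.int64(23), np.int64(361), np.int64(183))
[ 81.9841  17.4334 143.4223]
[ 80.8774  17.8011 143.4217]
```

View pics/c9.png

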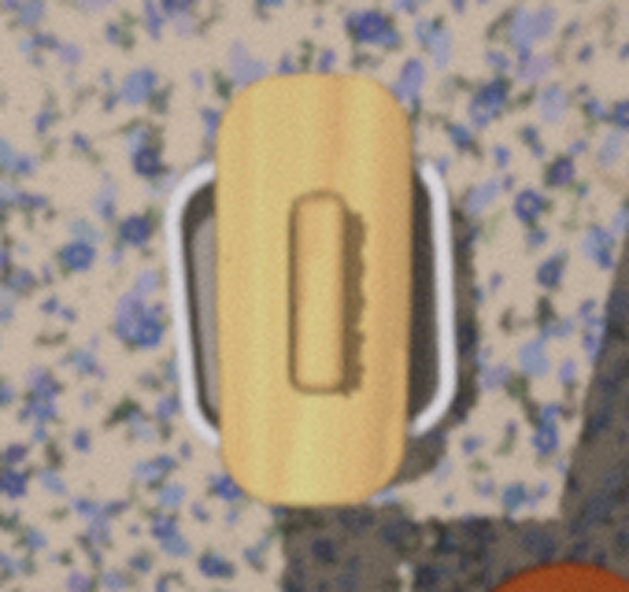

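```bash
python3 -m pendant '[[[30,8,40,0,0,0],[60,15,80,0,0,0],[81,18,115,0,0,0],[81,18,130,0,0,0],[81,18,139,0,0,0],[81,18,143,0,0,0],[81,18,143,0,0,0],[81,18,143,0,0,0]]]'
python3 -m pendant '[[[0,0,0,0,0,0],[0,0,0,0,0,0],[0,0,0,0,0,0],[0,0,0,0,0,0],[0,0,0,0,0,0],[0,0,0,0,0,0],[0,0,0,0,0,0],[0,0,0,0,0,0],[0,0,0,0,0,0],[0,0,0,0,0,0],[0,0,0,0,0,0],[0,0,0,0,0,0]]]' 1
python3 -m pendant '[[[0,0,0,0,0,0],[0,0,0,0,0,0],[0,0,0,0,0,0]]]'
```

```text
time: 20.7
eef_pos: [0.4796, 0.0885, 0.1173]
eef_rot: [-3.141, 0.003, -2.919]
force: [0.4, 1.6, -0.5]
opening: 0.0932
grip_force: 0.0
time: 21.9
eef_pos: [0.4777, 0.0885, 0.1155]
eef_rot: [3.142, -0.0, -2.919]
force: [0.2, -0.1, -1.1]
opening: 0.0138
grip_force: 30.0
time: 22.2
eef_pos: [0.4778, 0.0885, 0.1156]
eef_rot: [3.142, -0.0, -2.919]
force: [0.9, -0.2, -0.4]
opening: 0.0136
grip_force: 30.0
```

```bash
python3 -m pendant '[[[0,0,-15,0,0,0],[0,0,-50,0,0,0],[0,0,-100,0,0,0],[-35,15,-135,0,0,1],[-70,30,-144,0,0,2.5],[-91,41,-144,0,0,3.8],[-91,41,-144,0,0,3.8],[-91,41,-144,0,0,3.8],[-91,41,-144,0,0,3.8]]]'
python3 - <<'E'
from h import *
np.set_printoptions(precision=4,suppress=True)
w=keep('w10',1.5)
m=mask(w,"square_canister");
for fz in(True,False):
    x,c=fit("square_canister",[(w,m)],[.479,.087,0,.1],fz);print(x,np.degrees(x[-1]),c)
c=proj(w,[.479,.087,.075])[0].astype(int);b=[int(v) for v in(c[0]-85,max(0,c[1]-75),c[0]+85,c[1]+75)];print(b)
save(w,'c10',b,3.7)
s=ctrl.get_state();M=R.from_euler('xyz',s["eef_rot"]).as_matrix()
print(1000*M.T@(np.array((.5300,.3237,.125))-s["eef_pos"]),s["eef_rot"][2]*57.2958)
E
```

```text
time: 23.1
eef_pos: [0.5569, 0.1481, 0.2598]
eef_rot: [-3.141, -0.001, -2.985]
force: [-0.3, -0.8, -1.8]
opening: 0.0143
grip_force: 30.0
23.15 [0.5569 0.148  0.2598] [-179.9894   -0.0203 -171.0655]
[ 0.4779  0.0864 -0.0098  0.3057] 17.512628886006787 0.016286098052384124
[0.4778 0.0879 0.2977] 17.05890948521526 0.04165991246555356
[128, 24, 298, 174]
[ -0.6716 177.7293 134.8006] -171.07368524867886
```

View pics/c10.png

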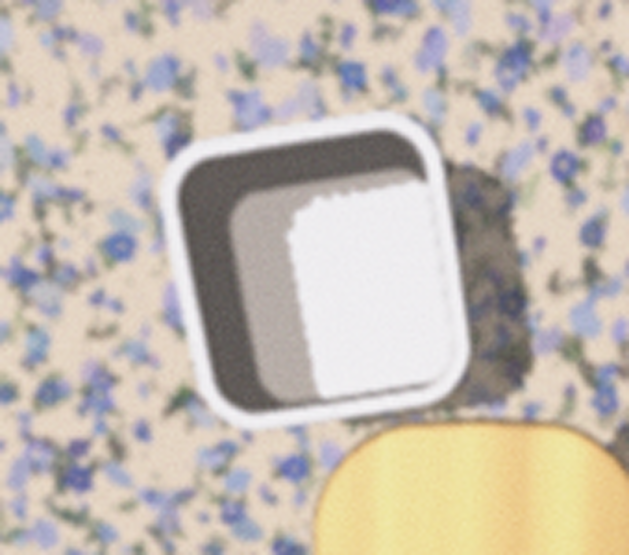

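```bash
python3 -m pendant '[[[0,40,0,0,0,0],[0,85,20,0,0,0],[0,130,50,0,0,0],[0,165,90,0,0,0],[-1,178,120,0,0,0],[-1,178,132,0,0,0],[-1,178,135,0,0,0],[-1,178,135,0,0,0],[-1,178,135,0,0,0],[-1,178,135,0,0,0]]]'
python3 - <<'E'
from h import *
np.set_printoptions(precision=4,suppress=True)
w=keep('w11',1.5)
print(proj(w,[.53,.3237,.06]));save(w,'c11',(170,60,350,270),2.8)
a=grab("scene");save(a,'d11',(140,90,260,200),4)
p=cv2.imread('pics/c11.png')[:440];d=cv2.imread('pics/d11.png')[:440];cv2.imwrite('pics/e11.png',cv2.resize(cv2.hconcat([p,d]),None,fx=.8,fy=.8))
E
```

```text
time: 24.2
eef_pos: [0.5324, 0.3243, 0.127]
eef_rot: [3.141, 0.003, -2.987]
force: [0.2, 0.4, -0.3]
opening: 0.0138
grip_force: 30.0
24.25 [0.5321 0.3244 0.1267] [ 179.9475    0.1648 -171.1174]
[[258.4225 205.3691]]
```

View pics/e11.png

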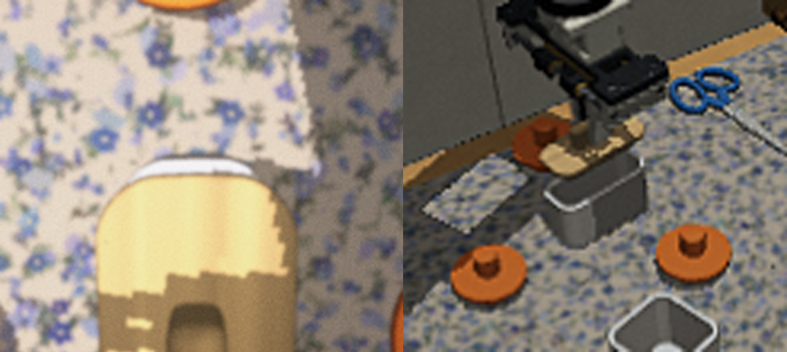

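```bash
python3 -m pendant '[[[0,0,8,0,0,0],[0,0,16,0,0,0],[0,0,22,0,0,0],[0,0,28,0,0,0],[0,0,33,0,0,0],[0,0,37,0,0,0],[0,0,39,0,0,0],[0,0,40,0,0,0],[0,0,40,0,0,0],[0,0,40,0,0,0]]]'
```

```text
time: 25.3
eef_pos: [0.5309, 0.3247, 0.0855]
eef_rot: [3.141, 0.0, -2.985]
force: [-3.2, -0.9, 6.2]
opening: 0.0142
grip_force: 30.0
```

```bash
python3 -m pendant '[[[0,0,0,0,0,0],[0,0,0,0,0,0],[0,0,0,0,0,0],[0,0,0,0,0,0],[0,0,0,0,0,0],[0,0,-20,0,0,0],[0,0,-65,0,0,0],[0,0,-110,0,0,0],[0,-10,-150,0,0,0],[4,-45,-174,0,0,0],[9,-90,-174,0,0,2],[15,-135,-174,0,0,4]]]' -1
python3 -c "
from h import *
w=keep('w12',1.5)
np.set_printoptions(precision=4,suppress=True)
m=mask(w,'oblong_lid');x,c=fit('oblong_lid',[(w,m)],[.53,.3237,.045,.16]);print(x,np.degrees(x[3]),c)"
python3 -m pendant '[[[6,-48,0,0,0,0],[12,-96,0,0,0,2],[18,-144,0,0,0,4],[24,-192,0,0,0,6],[30,-240,0,0,0,8],[36,-288,0,0,0,8.7],[42,-336,0,0,0,8.7],[46,-384,0,0,0,8.7],[50,-432,0,0,0,8.7],[54,-480,0,0,0,8.7],[57,-528,0,0,0,8.7],[60,-574,0,0,0,8.7]]]'
python3 -m pendant '[[[0,0,0,0,0,0],[0,0,0,0,0,0],[0,0,0,0,0,0],[0,0,0,0,0,0]]]'
python3 - <<'E'
from h import *
np.set_printoptions(precision=4,suppress=True)
w=keep('w13',1.5)
m=mask(w,"square_lid");x,c=fit("square_lid",[(w,m)],[.48,-.39,.004,-.06]);print(x,np.degrees(x[3]),c)
x,c=fit("square_lid",[(w,m)],[.48,-.39,.004,-.06],False);print(x,np.degrees(x[2]),c)
s=ctrl.get_state();M=R.from_euler('xyz',s["eef_rot"]).as_matrix()
print(1000*M.T@(np.array((.4805,-.390,.0437))-s["eef_pos"]),s["eef_rot"][2]*57.2958)
E
```

```text
time: 26.5
eef_pos: [0.5376, 0.1881, 0.2603]
eef_rot: [3.141, 0.003, -3.055]
force: [0.8, 0.3, -0.6]
opening: 0.0929
grip_force: 0.0
26.55 [0.53785515 0.18142693 0.25949168] [-1.79780637e+02  7.86451104e-02 -1.75409149e+02]
[0.5329 0.3289 0.0294 0.1636] 9.371692585626404 0.04698306701645605
time: 27.8
eef_pos: [0.5268, -0.3898, 0.2584]
eef_rot: [3.141, 0.0, 3.076]
force: [1.1, -0.2, 0.9]
opening: 0.093
grip_force: 0.0
time: 28.2
eef_pos: [0.5273, -0.3867, 0.2591]
eef_rot: [-3.142, 0.001, 3.078]
force: [0.4, 0.6, -0.1]
opening: 0.0933
grip_force: 0.0
28.25 [ 0.5273 -0.3867  0.2592] [-179.9853    0.0417  176.3547]
[ 0.4816 -0.3914 -0.0109 -0.0506] -2.898432121725634 0.032700663160301846
[ 0.481  -0.3903 -0.0751] -4.300868254766074 0.07060612643927877
[ 46.6098  -6.0084 215.5282] 176.34444073462345
```

```bash
python3 -m pendant '[[[20,-3,45,0,0,0],[46,-6,90,0,0,0],[46,-6,135,0,0,0],[46,-6,175,0,0,0],[46,-6,200,0,0,0],[46,-6,211,0,0,0],[46,-6,215,0,0,0],[46,-6,215,0,0,0],[46,-6,215,0,0,0]]]'
python3 -m pendant '[[[0,0,0,0,0,0],[0,0,0,0,0,0],[0,0,0,0,0,0],[0,0,0,0,0,0],[0,0,0,0,0,0],[0,0,0,0,0,0],[0,0,0,0,0,0],[0,0,0,0,0,0],[0,0,0,0,0,0],[0,0,0,0,0,0],[0,0,0,0,0,0],[0,0,0,0,0,0]]]' 1
python3 -m pendant '[[[0,0,0,0,0,0],[0,0,0,0,0,0],[0,0,0,0,0,0]]]'
```

```text
time: 29.2
eef_pos: [0.4817, -0.392, 0.0458]
eef_rot: [-3.139, 0.003, 3.076]
force: [0.3, -0.6, 0.3]
opening: 0.0928
grip_force: 0.0
time: 30.4
eef_pos: [0.4804, -0.391, 0.0436]
eef_rot: [3.141, -0.0, 3.076]
force: [-0.7, -0.4, 0.1]
opening: 0.0134
grip_force: 30.0
time: 30.7
eef_pos: [0.4804, -0.391, 0.0436]
eef_rot: [3.141, -0.0, 3.076]
force: [-0.1, 0.8, 0.4]
opening: 0.0139
grip_force: 30.0
```

```bash
python3 -m pendant '[[[0,0,-15,0,0,0],[0,0,-60,0,0,0],[0,0,-105,0,0,0],[1,20,-150,0,0,0],[4,60,-180,0,0,0],[8,105,-200,0,0,-3],[12,152,-200,0,0,-6],[16,200,-200,0,0,-9],[20,248,-200,0,0,-12],[24,296,-200,0,0,-15],[27,344,-200,0,0,-18],[30,390,-200,0,0,-21]]]'
python3 - <<'E'
from h import *
np.set_printoptions(precision=4,suppress=True)
w=keep('w14',1)
m=mask(w,"square_canister",proj(w,[.478,.087,.04])[0])
if m is not None:
  for fz in(True,False):
    x,c=fit("square_canister",[(w,m)],[.478,.087,0,.3],fz);print(x,np.degrees(x[-1]),c)
s=ctrl.get_state();M=R.from_euler('xyz',s["eef_rot"]).as_matrix()
print(1000*M.T@(np.array((.4773,.0872,.135))-s["eef_pos"]),s["eef_rot"][2]*57.2958)
E
```

```text
time: 31.9
eef_pos: [0.4757, 0.0019, 0.2451]
eef_rot: [-3.141, 0.002, -2.839]
force: [0.8, 0.8, -0.5]
opening: 0.0137
grip_force: 30.0
31.95 [0.4755 0.0082 0.2451] [ 179.8085    0.1645 -162.2299]
[ 0.4879  0.1566 -0.1341 -0.3615] -20.711514372746958 0.3954372623574145
[0.4783 0.0871 0.3724] 21.336709558257223 0.5028534159465188
[-26.252   77.7301 110.1504] -162.32615729382866
```

```bash
python3 -m pendant '[[[-13,40,20,0,0,0],[-27,82,60,0,0,0],[-27,82,90,0,0,0],[-27,82,104,0,0,0],[-27,82,108,0,0,0],[-27,82,108,0,0,0],[-27,82,108,0,0,0],[-27,82,108,0,0,0],[-27,82,108,0,0,0]]]'
python3 - <<'E'
from h import *
np.set_printoptions(precision=4,suppress=True)
w=keep('w15',1.5)
for x in(True,False): print(proj(w,[.478,.087,.075]))
save(w,'c15',(150,80,360,270),2.4)
a=grab("scene");save(a,'d15',(170,140,270,240),4.5)
p=cv2.imread('pics/c15.png')[:450];d=cv2.imread('pics/d15.png')[:450];cv2.imwrite('pics/e15.png',cv2.resize(cv2.hconcat([p,d]),None,fx=.8,fy=.8))
s=ctrl.get_state();M=R.from_euler('xyz',s["eef_rot"]).as_matrix()
print(1000*M.T@(np.array((.4773,.0872,.1))-s["eef_pos"]),s["eef_rot"][2]*57.2958)
E
```

```text
time: 32.9
eef_pos: [0.4784, 0.086, 0.137]
eef_rot: [-3.141, 0.002, -2.841]
force: [-0.9, -0.5, -1.6]
opening: 0.0137
grip_force: 30.0
32.95 [0.4782 0.086  0.1367] [-179.9782    0.0911 -162.7871]
[[260.5616 210.6654]]
[[260.5616 210.6654]]
[ 0.3557  1.2225 36.3781] -162.7752715473692
```

View pics/e15.png

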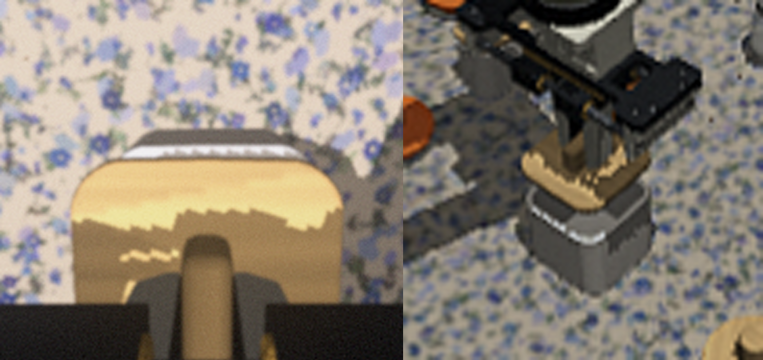

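```bash
python3 -m pendant '[[[0,1,8,0,0,0],[0,1,16,0,0,0],[0,1,22,0,0,0],[0,1,27,0,0,0],[0,1,31,0,0,0],[0,1,34,0,0,0],[0,1,36,0,0,0],[0,1,36,0,0,0],[0,1,36,0,0,0]]]'
```

```text
time: 33.9
eef_pos: [0.4774, 0.0873, 0.0998]
eef_rot: [-3.142, 0.0, -2.841]
force: [-0.0, -0.1, 0.6]
opening: 0.014
grip_force: 30.0
```

```bash
python3 -m pendant '[[[0,0,1,0,0,0],[0,0,2,0,0,0],[0,0,2,0,0,0]]]'
python3 -m pendant '[[[0,0,0,0,0,0],[0,0,0,0,0,0],[0,0,0,0,0,0],[0,0,0,0,0,0],[0,0,0,0,0,0],[0,0,-20,0,0,0],[0,0,-60,0,0,0],[0,0,-100,0,0,0],[0,0,-100,0,0,0],[0,0,-100,0,0,0],[0,0,-100,0,0,0]]]' -1
```

```text
time: 34.2
eef_pos: [0.4776, 0.0873, 0.0995]
eef_rot: [-3.141, 0.001, -2.841]
force: [-8.3, -1.4, 16.4]
opening: 0.0138
grip_force: 30.0
time: 35.3
eef_pos: [0.4765, 0.0872, 0.1963]
eef_rot: [3.141, -0.002, -2.841]
force: [0.3, 1.2, 0.1]
opening: 0.0923
grip_force: 0.0
```

```bash
python3 -m pendant '[[[-60,0,-60,0,0,0],[-60,0,-60,0,0,0],[-60,0,-60,0,0,0]]]'
python3 - <<'E'
from h import *
np.set_printoptions(precision=4,suppress=True)
b=grab("side");a=grab("scene")
save(b,'s16',(215,145,325,295),4);save(a,'t16',(175,125,300,275),4)
p=cv2.imread('pics/s16.png');d=cv2.imread('pics/t16.png');cv2.imwrite('pics/e16.png',cv2.resize(cv2.hconcat([p,d]),None,fx=.84,fy=.84))
for t in("round_lid","square_lid","oblong_lid"):
    for p in ctrl.place_of(a,t)[:4]:
        for q in ctrl.place_of(b,t)[:4]:
            x,e=tri([(a,p["point"]),(b,q["point"])])
            if max(e)<6 and x[2]>.02: print(t,x,e)
E
```

```text
time: 35.6
eef_pos: [0.537, 0.1057, 0.2592]
eef_rot: [-3.141, 0.003, -2.84]
force: [-0.4, -0.1, 1.8]
opening: 0.0934
grip_force: 0.0
round_lid [ 0.4896 -0.1377  0.0837] [np.float64(1.0), np.float64(1.0)]
square_lid [0.4747 0.0863 0.0722] [np.float64(2.2), np.float64(2.2)]
oblong_lid [0.5252 0.3166 0.0449] [np.float64(2.5), np.float64(2.5)]
```

View pics/e16.png

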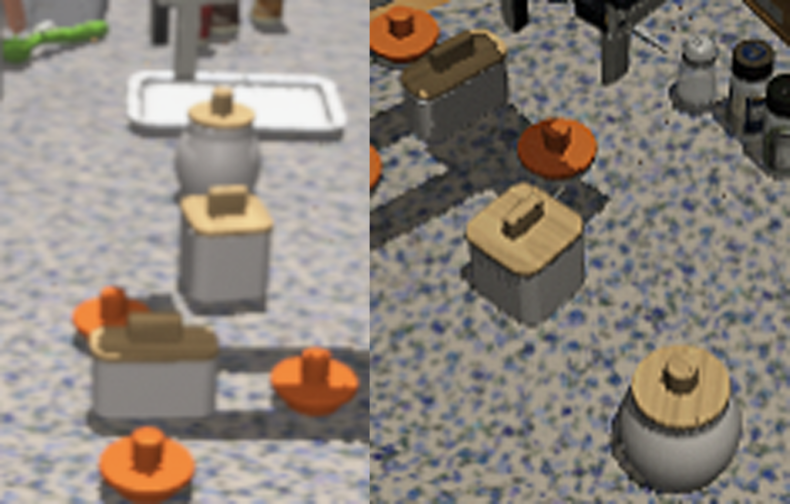

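The pictures show all three lids lying flat on their rims. A light press on the round knob will confirm it is home: contact should come at TCP z ≈ 0.143.

```bash
python3 -m pendant '[[[20,-40,0,0,0,0],[42,-80,0,0,0,0],[64,-122,0,0,0,0],[86,-165,0,0,0,0],[106,-205,20,0,0,0],[114,-218,60,0,0,0],[114,-218,90,0,0,0],[114,-218,102,0,0,0],[114,-218,104,0,0,0],[114,-218,104,0,0,0],[114,-218,104,0,0,0],[114,-218,104,0,0,0]]]' 1
python3 -m pendant '[[[0,0,4,0,0,0],[0,0,8,0,0,0],[0,0,10,0,0,0],[0,0,11,0,0,0],[0,0,11,0,0,0]]]'
python3 -m pendant '[[[0,0,1,0,0,0],[0,0,2,0,0,0],[0,0,2,0,0,0]]]'
```

```text
time: 37.35
eef_pos: [0.4915, -0.1369, 0.1555]
eef_rot: [-3.14, 0.002, -2.84]
force: [-0.6, -0.5, -0.2]
opening: 0.0025
grip_force: 0.0
time: 37.85
eef_pos: [0.4903, -0.1369, 0.1434]
eef_rot: [-3.142, 0.0, -2.841]
force: [-3.1, 1.0, 7.8]
opening: 0.0004
grip_force: 3.8
time: 38.15
eef_pos: [0.4913, -0.1373, 0.1435]
eef_rot: [-3.14, 0.002, -2.841]
force: [-7.2, 3.4, 19.3]
opening: 0.0006
grip_force: 10.1
```

Contact came at 0.1434, so the round lid is home. I'll retreat and hand in.

```bash
python3 -m pendant '[[[0,0,-20,0,0,0],[0,0,-60,0,0,0],[0,0,-100,0,0,0],[0,0,-120,0,0,0],[0,0,-120,0,0,0],[0,0,-120,0,0,0]]]' 
python3 - <<'E'
from h import *
np.set_printoptions(precision=4,suppress=True)
w=keep('w17')
m=mask(w,"round_lid",proj(w,[.4936,-.1355,.1])[0])
print(ctrl.close_job())
E
```

```text
time: 38.75
eef_pos: [0.4902, -0.1369, 0.2601]
eef_rot: [3.142, -0.0, -2.841]
force: [0.4, 0.8, -0.8]
opening: 0.0005
grip_force: 0.0
38.8 [ 0.4897 -0.1367  0.259 ] [ 179.9254   -0.0928 -162.7565]
the job is handed in; nothing more can be done
None
```

All three lids are on their own canisters and sit flat on the rims, and the job was handed in at about 39 s; the square lid was laid aside only in the tray, and the jars, the shaker and the orange look-alikes were not touched.

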